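# Feel for the catch and open the torch case

## Robot

A 6-joint arm with a two-finger parallel gripper is mounted at the origin on the work surface. World frame = base frame: x ahead of the robot, y to its left, z up, the work surface at z = 0. Lengths are in m, angles in degrees, forces in N, time in s.
With the tool pointing down it reaches from about 0.35 to 0.875 m from the base axis. Payload 4.2 kg.
Tool frame: the origin (TCP) lies at the very end of the fingers, on their centre line; the grasp point (between the pads) lies 19 mm behind it; x points along the fingers, y is the direction in which the jaws open and shut, and the axes are right-handed (so a half turn about x gives the same grasp; the last joint's range is limited). The gripper opens to 85 mm and grips with 20 to 120 N. Pads are 22 mm wide; open, the fingers measure 114 mm over their backs; the gripper's body (76 mm by 85 mm) begins 54 mm behind the grasp point. The pads swing forward as they close: fully open they stand 13 mm farther back than shut.
Start: joints at [87.239, 22.042, 0.453, 0, -68.411, -14.817], TCP at [0.189, 0.596, 0.231] pointing down, gripper open.
Joint ranges: [-179.83, 179.83], [-69.29, 118.12], [-61.27, 80.66], [-181.25, 117.63], [-171.15, -9.14], [-177.46, 177.46]. Speed limits (degrees/s): [159.86, 159.86, 180, 180, 180, 180].

## Interface

Orientations are given as a 3x3 rotation matrix whose columns are the frame's x, y, z axes.
In Python, from cell import get_obs, get_image, camera_params, close_job gives the robot as it stands. The module is installed in compiled form; this text tells all that it offers.
- The arm moves only by the shell command python3 -m handwheel 'ROWS' [OPENING] [FORCE]. ROWS is a JSON object of lists of equal length, an entry for each row: "dp": the shift along the world's x, y, z in cm, a list of three; "spin": the turn about the world's z in rad. A call has exactly 8 rows; each row shifts and turns the commanded pose from where the row before left it; what a row does not reach is not made up. A row lasts 1/10 s, in which the tool goes at most 50 mm and 8.59 degrees, less where a joint would pass 70% of its speed; a pose out of reach is approached as far as the arm can. A call with a gripper value outside its range is refused whole. OPENING is the opening, from -1 (shut) to 1 (fully open), so that 0 is half open, set as the call begins (- or left out, the last holds). The fingers move at their own pace and stop on an object; FORCE is the grip in N (left out, the last holds). Time passes only in rows, so rows that do not move let the fingers close, or fill a call up. It gives the time, the measured TCP pose, the force and the opening at its end, in the units of the state.
- get_obs(): the state, without advancing time (a new reading comes with each control period).
- get_image(name): name is "side" or "top"; returns the picture (480x640x3 uint8, red, green, blue); there is no depth.
- camera_params(name): a dict with "K" (3x3 intrinsics, pixels), "xyz" and "attitude" of the camera in the world. Camera axes: x right, y up, looking along -z (the intrinsics and any distortion apply to the point x, -y, -z); pixel columns grow to the right and rows downward; lengths in m; the calibration is good to about 2 mm. A picture is of the moment at which its call begins. camera_params takes no time and is no camera call.
- close_job(): hands the job in, once; it reports no verdict.
The state is a dict: "time": time; "q": joint angles; "joint_velocities": joint speeds; "joint_torque": joint torques, N m; "eef_pos": TCP position; "orientation": TCP orientation; "contact_force": force on the tool from outside, world axes, zero at the start; "torque": the same for the moment, N m; "gripper_width": finger opening in m.
Only numpy, scipy, OpenCV 4.12 (cv2) and the standard library are available. Lean on these libraries where they do the work, as an engineer would, in place of code of your own. Each camera call takes 0.05 s, during which the arm holds its last target.

## Task

Open the flat steel torch case on the bench. With light pressure run a fingertip along the top of the closing bar at its front until you find the thumb notch, then push the catch plate in the notch right down so that the lid springs up, and let go of it. Leave the loose things around the case where they stand.

Things in the scene. Friction and masses are not known exactly. Their poses are not given: they have to be found in the camera images.
- case: Flat sheet-steel torch-set case, blue-grey enamel, fixed to the bench: 200 mm deep (its x), 400 mm wide (its y). Origin: centre of its underside, on the table; x points from its front (nearest the robot) to the hinge at the back, y left along the front, z up. The shut lid's top is 60 mm above the table, its front edge at x = -81 mm. The closing bar (bar_top) runs across the front.
- bar_top (a point): Point on the flat level top of the closing bar, midway along it, 74 mm above the table; axes as the case. It does NOT mark the notch. Bar: square-edged, same enamel, 34 mm wide (17 mm either side of this point in x), 200 mm long either way in y. Its top stands 14 mm above the lid behind it. Front and below in front: free air.
- bar_span (a point): Point on the bar's top 110 mm to the left (+y) of bar_top. One thumb notch is cut across the bar from front to back, 52 mm long in y, its middle anywhere within 58 mm either side of bar_top; its place changes every time and is not reported: feel or look for it. From here to the same distance on the right covers it; here the bar is solid. Axes as the case.
- catch (a joint): How far the catch plate is pushed straight down, in m: 0 at rest, 0.008 at its stop. The plate (48 mm in y, 30 mm in x, same enamel) fills the notch; at rest its top is 6 mm below the bar's top, so it ends level with the lid; the pressing fingertip must not overlap the lid. It springs back by itself; about 0.7 N to start it and 5 to 6 N at the stop. From about 0.005 it lets go of the lid.
- lid (a joint): Opening angle of the lid in rad: 0 shut, 1.75 fully open (leaning slightly back). It is hinged along the back of the case (x = +98 mm, 58 mm above the table), its front edge 179 mm from the hinge. A spring swings it up in 2 to 3 s once the catch is pushed, and keeps it open; shut, the catch holds it.
- gas_cup: Loose pink ceramic gas cup standing in front of the case, 27 mm across, 46 mm high; origin under its centre. Leave alone.
- coupon: Loose short piece of steel pipe standing in front of the case, 43 mm across, 60 mm high; origin under its centre. Leave alone.
- gas_lens: Loose brass collet body standing to the left of the case, 34 mm across, 40 mm high; origin under its centre. Leave alone.
- wire_brush: Loose wire brush with wooden back to the right of the case, 260 mm long, 30 mm wide, 34 mm high; origin under its centre. Leave alone.
- chipping_hammer: Loose chipping hammer lying to the left of the case, about 300 mm long, 25 mm high; origin on the table under the middle of its length. Leave alone.

How it is judged:
By the outcome, as a careful person would: the job done as asked, in the order asked, and still so for the second after the job is handed in, with the robot touching nothing.
It also fails if it takes over 54 s, if anything falls off the work surface, if the arm or the gripper's body presses on something with over 40 N, if the wrist force passes 120 N, or if a joint passes its speed limit or range.

## Working session

There is one attempt and no reset: what is moved stays moved. The work goes in short steps, Python scripts to look and compute and a shell command to move; the robot and the scene stay as the last step left them, time stands still between calls to the robot, and variables do not carry over. Pictures are saved under pics/ and viewed, and the job is handed in when it is done.

```bash
mkdir -p pics
python3 - <<'E'
from cell import *
import cv2
for n in("side","top"):
    cv2.imwrite(f"pics/{n}0.png",get_image(n)[:,:,::-1]); print(camera_params(n))
o=get_obs(); print(o)
E
```

```text
{'K': array([[472.40414448,   0.        , 313.06135436],
       [  0.        , 472.40414448, 240.0821559 ],
       [  0.        ,   0.        ,   1.        ]]), 'xyz': array([0.2707747 , 0.67415658, 0.71649012]), 'attitude': array([[-0.90128996,  0.30164372, -0.3109461 ],
       [-0.43321015, -0.63139015,  0.64317606],
       [-0.00231829,  0.71439314,  0.69974072]])}
{'K': array([[586.15819264,   0.        , 322.50242229],
       [  0.        , 586.15819264, 232.24033846],
       [  0.        ,   0.        ,   1.        ]]), 'xyz': array([0.36427945, 0.06205476, 1.54137844]), 'attitude': array([[ 0.00345887,  0.99076019, -0.13558126],
       [-0.99998774,  0.0039074 ,  0.00304226],
       [ 0.00354393,  0.13556908,  0.99076156]])}
{'time': 0.1, 'q': array([ 8.72386895e+01,  2.20867060e+01,  3.87147358e-01, -2.31986063e-02,
       -6.84108851e+01, -1.48174165e+01]), 'joint_velocities': array([-0.08237555, -0.0368647 ,  0.18192677,  0.07950951, -0.03764126,
        0.03327131]), 'joint_torque': array([ 5.04922730e-05, -3.93317556e+01,  1.88931262e+01,  4.19806749e+00,
       -2.57584004e-03,  9.96883728e-06]), 'eef_pos': array([0.18858685, 0.5953252 , 0.23032962]), 'orientation': array([[-4.68911924e-04, -3.02157870e-01, -9.53257783e-01],
       [-1.90720223e-03, -9.53255884e-01,  3.02158206e-01],
       [-9.99998071e-01,  1.95974096e-03, -1.29283114e-04]]), 'contact_force': array([0.22318675, 0.28476053, 0.16589854]), 'torque': array([ 0.00347758,  0.04928571, -0.0247274 ]), 'gripper_width': 0.08564470861264356}
```

View pics/side0.png

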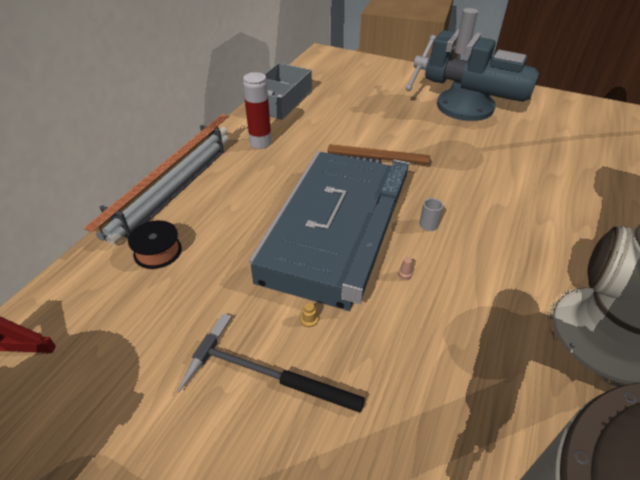

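View pics/top0.png

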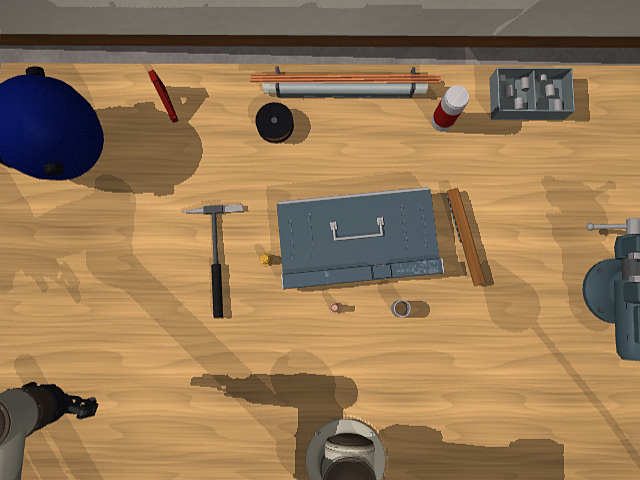

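Run:
```python
import cv2
a=cv2.imread("pics/top0.png")[180:320,260:500]; cv2.imwrite("pics/tc.png",cv2.resize(a[60:125],None,fx=3.3,fy=3.3*2.5,interpolation=cv2.INTER_CUBIC))
cv2.imwrite("pics/tc2.png",cv2.resize(a,None,fx=3.3,fy=3.3,interpolation=cv2.INTER_CUBIC))
a=cv2.imread("pics/side0.png")[140:310,240:460]; cv2.imwrite("pics/sc.png",cv2.resize(a,None,fx=3.5,fy=3.5,interpolation=cv2.INTER_CUBIC))
```

```text
(no output)
```

View pics/tc2.png

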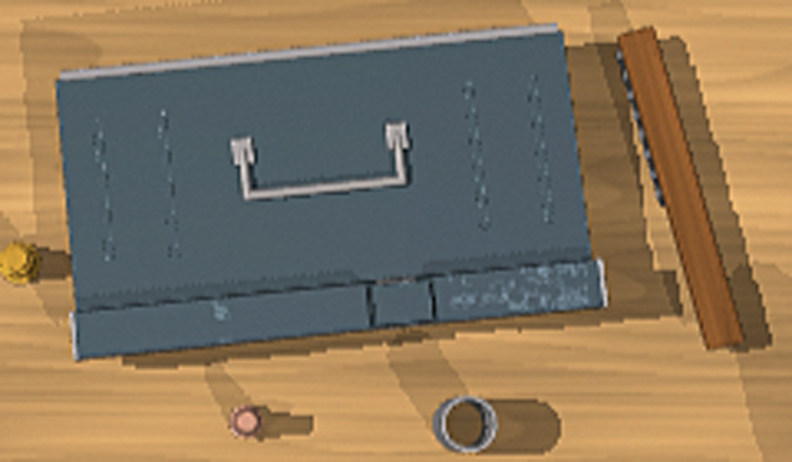

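View pics/sc.png

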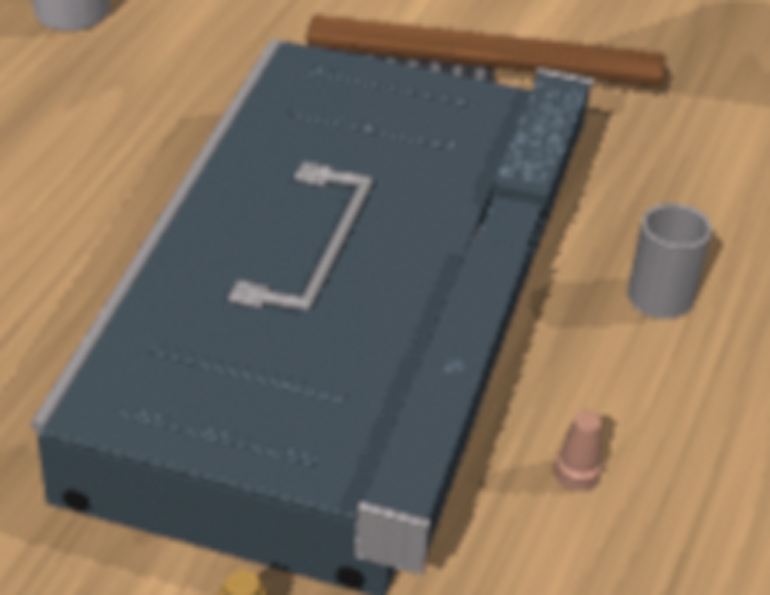

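View pics/tc.png

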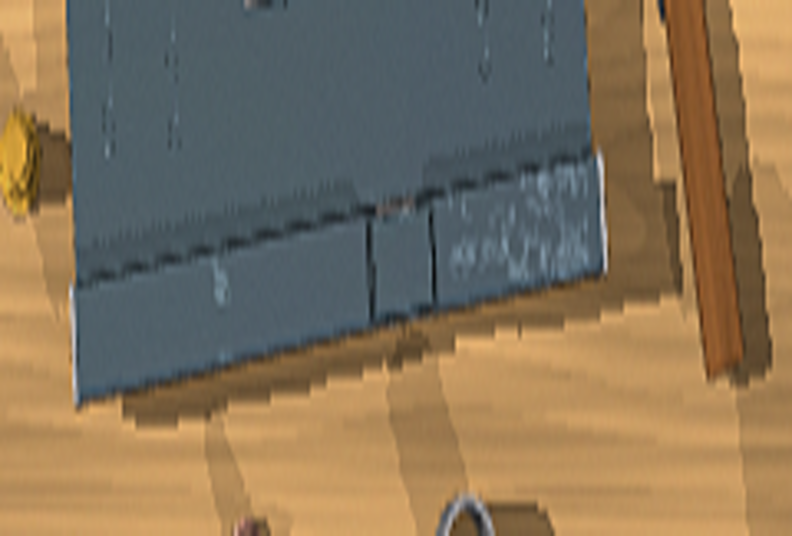

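```bash
cat > h.py <<'E'
import numpy as np
from cell import camera_params
def proj(n,P):
    c=camera_params(n); p=(np.atleast_2d(P)-c['xyz'])@c['attitude']
    p=p*[1,-1,-1]; q=p@c['K'].T; return q[:,:2]/q[:,2:]
def onz(n,uv,z):
    c=camera_params(n); d=np.linalg.inv(c['K'])@[uv[0],uv[1],1]; d=c['attitude']@(d*[1,-1,-1])
    return c['xyz']+d*(z-c['xyz'][2])/d[2]
def case(p,P):
    c,s=np.cos(p[2]),np.sin(p[2]); P=np.atleast_2d(P)
    return np.c_[p[0]+c*P[:,0]-s*P[:,1],p[1]+s*P[:,0]+c*P[:,1],P[:,2]]
E
python3 - <<'E'
from h import *
from scipy.optimize import least_squares
T=lambda a:(260+(a[0]+.5)/3.3-.5,180+(a[1]+.5)/3.3-.5)
S=lambda a:(240+(a[0]+.5)/3.5-.5,140+(a[1]+.5)/3.5-.5)
obs=[('top',T(a),k) for a,k in [((76,360),'FL'),((606,306),'FR'),((73,313),'BL'),((598,261),'BR')]]
obs+=[('side',S(a),k) for a,k in [((428,522),'FL'),((592,82),'FR'),((360,505),'BL'),((538,70),'BR')]]
def f(p):
    pt={'FL':[-17,200],'FR':[-17,-200],'BL':[17,200],'BR':[17,-200]}
    return np.concatenate([(proj(n,case(p,[pt[k][0]/1e3,pt[k][1]/1e3,p[3]]))[0]-uv) for n,uv,k in obs])
r=least_squares(f,[.55,0,0.1,.074]); print("bar_top,yaw(rad),z",r.x,np.degrees(r.x[2])); print(r.fun.reshape(-1,2).round(1))
p=r.x
for n,Z in (('top',[(370,305),(434,298),(372,325),(434,318)]),):
  for a in Z:
    w=onz(n,T(a),.072); d=w[:2]-p[:2]; c,s=np.cos(p[2]),np.sin(p[2]); print(a,(c*d[0]+s*d[1])*1e3,(-s*d[0]+c*d[1])*1e3)
for a in [(497,195),(545,200),(455,262)]:
    w=onz('side',S(a),.074); d=w[:2]-p[:2]; print('side',a,(c*d[0]+s*d[1])*1e3,(-s*d[0]+c*d[1])*1e3)
for nm,a,z in [('cup',(246,420),.046),('coupon',(465,424),.06),('lens',(18,262),.04)]:
    w=onz('top',T(a),z); d=w[:2]-p[:2]; print(nm,w,(c*d[0]+s*d[1])*1e3,(-s*d[0]+c*d[1])*1e3)
E
```

```text
bar_top,yaw(rad),z [ 0.4627184  -0.04150126  0.10143089  0.07420598] 5.811561758545856
[[ 0.2 -1.2]
 [-1.3 -0.5]
 [-0.1 -0.6]
 [-0.5 -0.3]
 [ 0.3 -0.5]
 [-0.1  0.3]
 [ 1.3 -0.6]
 [ 0.9  0.8]]
(370, 305) -0.22413831435085266 -24.960519963914752
(434, 298) 0.3173008486477046 -73.98598566847407
(372, 325) -15.459276068021142 -24.81469198885538
(434, 318) -14.779578596803733 -72.25961350975058
side (497, 195) 13.61380742262734 -64.06228691872046
side (545, 200) -15.213458394405961 -69.23768015192265
side (455, 262) 21.75622879758167 5.0024850367188805
cup [0.3782472 0.0272043 0.046    ] -77.08011521814927 76.90574105975206
coupon [ 0.37568226 -0.13889684  0.06      ] -96.45078188511272 -88.08197303726199
lens [0.49967028 0.20461518 0.04      ] 61.68298534933689 241.1098394277589
```

The notch shows in both views, about 49 mm right of bar_top, between y' of about -25 and -73 mm. The fitted bar height is 74.2 mm, which agrees with the text. I'll still feel for it, starting from the left.

```bash
python3 -m handwheel '{"dp":[[1.8,-3.9,0],[1.8,-3.9,0],[1.8,-3.9,0],[1.8,-3.9,0],[1.8,-3.9,0],[1.8,-3.9,0],[1.8,-3.9,0],[1.8,-3.9,0]],"spin":[0.051,0.051,0.051,0.051,0.051,0.051,0.051,0.051]}' -1 20
```

```text
time: 0.9
eef_pos: [0.3329, 0.2819, 0.2311]
orientation: [[-0.0, 0.104, -0.995], [-0.0, -0.995, -0.104], [-1.0, 0.0, 0.0]]
contact_force: [0.3, -0.0, -0.3]
gripper_width: 0.0004
```

```bash
python3 -m handwheel '{"dp":[[1.43,-2.8,0],[1.43,-2.8,-0.5],[1.43,-2.8,-1.5],[1.43,-2.8,-2.5],[1.43,-2.8,-2.5],[1.43,-2.8,-2.5],[1.43,-2.8,-2],[1.43,-2.8,-1.5]],"spin":[0,0,0,0,0,0,0,0]}'
python3 - <<'E'
from cell import *
import cv2
for n in("side","top"):
    cv2.imwrite(f"pics/{n}1.png",get_image(n)[:,:,::-1])
a=cv2.imread("pics/top1.png")[180:330,260:460];b=cv2.imread("pics/side1.png")[140:290,280:480]
cv2.imwrite("pics/j1.png",cv2.resize(cv2.hconcat([a,b]),None,fx=2,fy=2,interpolation=cv2.INTER_CUBIC))
print(get_obs()['eef_pos'],get_obs()['contact_force'])
E
```

```text
time: 1.7
eef_pos: [0.4468, 0.0582, 0.0998]
orientation: [[-0.002, 0.101, -0.995], [-0.001, -0.995, -0.101], [-1.0, 0.001, 0.002]]
contact_force: [0.5, 0.5, -0.3]
gripper_width: 0.0002
[0.44623948 0.05678707 0.09881841] [-0.33361421  0.83534723 -0.30290739]
```

View pics/j1.png

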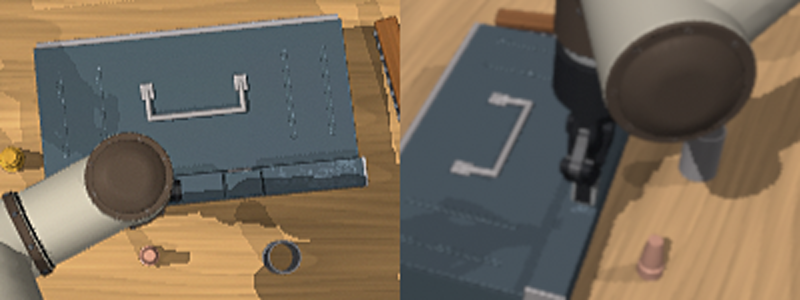

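The side view shows the shut fingertips just above the bar, near crop pixel (580,200). The top view again shows the notch lines to the right of the hand. Next I lower gently.

```bash
python3 -m handwheel '{"dp":[[0,0,-0.8],[0,0,-0.7],[0,0,-0.4],[0,0,-0.2],[0,0,0],[0,0,0],[0,0,0],[0,0,0]],"spin":[0,0,0,0,0,0,0,0]}'
```

```text
time: 2.6
eef_pos: [0.4472, 0.0599, 0.0806]
orientation: [[0.001, 0.101, -0.995], [0.0, -0.995, -0.101], [-1.0, -0.0, -0.001]]
contact_force: [-0.7, -0.2, -0.2]
gripper_width: 0.0003
```

```bash
python3 -m handwheel '{"dp":[[0,0,-0.1],[0,0,-0.1],[0,0,-0.1],[0,0,-0.1],[0,0,0],[0,0,0],[0,0,0],[0,0,0]],"spin":[0,0,0,0,0,0,0,0]}'; for i in 1 2 3; do python3 -c "
from cell import *
o=get_obs();print(o['eef_pos'].round(4),o['contact_force'].round(2))"; done
```

```text
time: 3.4
eef_pos: [0.4471, 0.0598, 0.0763]
orientation: [[0.0, 0.101, -0.995], [0.0, -0.995, -0.101], [-1.0, -0.0, -0.0]]
contact_force: [0.4, -0.4, -0.2]
gripper_width: -0.0
[0.4471 0.0598 0.0763] [ 0.39 -0.36 -0.17]
[0.4471 0.0598 0.0763] [ 0.39 -0.36 -0.17]
[0.4471 0.0598 0.0763] [ 0.39 -0.36 -0.17]
```

```bash
python3 -m handwheel '{"dp":[[0,0,-0.05],[0,0,-0.05],[0,0,-0.05],[0,0,0],[0,0,0],[0,0,0],[0,0,0],[0,0,0]],"spin":[0,0,0,0,0,0,0,0]}'
```

```text
time: 4.2
eef_pos: [0.4471, 0.0598, 0.0748]
orientation: [[-0.0, 0.101, -0.995], [-0.0, -0.995, -0.101], [-1.0, 0.0, 0.0]]
contact_force: [-0.2, -0.7, 0.3]
gripper_width: 0.0004
```

```bash
python3 -m handwheel '{"dp":[[0,0,-0.05],[0,0,0],[0,0,0],[0,0,0],[0,0,0],[0,0,0],[0,0,0],[0,0,0]],"spin":[0,0,0,0,0,0,0,0]}'
```

```text
time: 5.0
eef_pos: [0.4471, 0.0598, 0.0743]
orientation: [[0.0, 0.101, -0.995], [0.0, -0.995, -0.101], [-1.0, -0.0, -0.0]]
contact_force: [0.6, -0.8, 0.7]
gripper_width: 0.0001
```

```bash
python3 -m handwheel '{"dp":[[0,0,-0.05],[0,0,0],[0,0,0],[0,0,0],[0,0,0],[0,0,0],[0,0,0],[0,0,0]],"spin":[0,0,0,0,0,0,0,0]}'
```

```text
time: 5.8
eef_pos: [0.4472, 0.0598, 0.0741]
orientation: [[0.0, 0.101, -0.995], [0.0, -0.995, -0.101], [-1.0, -0.0, -0.0]]
contact_force: [-1.3, 0.4, 5.9]
gripper_width: 0.0002
```

Contact is at z = 74.1 mm with 5.9 N. I'll ease off slightly and slide right along the bar.

```bash
python3 -m handwheel '{"dp":[[0.04,-0.4,0.01],[0.05,-0.5,0],[0.05,-0.5,0],[0.05,-0.5,0],[0.05,-0.5,0],[0.05,-0.5,0],[0.05,-0.5,0],[0.05,-0.5,0]],"spin":[0,0,0,0,0,0,0,0]}'
```

```text
time: 6.6
eef_pos: [0.4513, 0.0206, 0.0741]
orientation: [[0.001, 0.101, -0.995], [0.0, -0.995, -0.101], [-1.0, -0.0, -0.001]]
contact_force: [-0.7, 3.1, 4.7]
gripper_width: 0.0003
```

```bash
python3 -m handwheel '{"dp":[[0.05,-0.5,0],[0.05,-0.5,0],[0.05,-0.5,0],[0.05,-0.5,0],[0.05,-0.5,0],[0.05,-0.5,0],[0.05,-0.5,0],[0.05,-0.5,0]],"spin":[0,0,0,0,0,0,0,0]}'
```

```text
time: 7.4
eef_pos: [0.4552, -0.0195, 0.0741]
orientation: [[0.0, 0.101, -0.995], [0.0, -0.995, -0.101], [-1.0, -0.0, -0.0]]
contact_force: [-0.7, 4.0, 6.0]
gripper_width: -0.0001
```

```bash
python3 -m handwheel '{"dp":[[0.05,-0.5,0],[0.05,-0.5,0],[0.05,-0.5,0],[0.05,-0.5,0],[0.05,-0.5,0],[0.05,-0.5,0],[0.05,-0.5,0],[0.05,-0.5,0]],"spin":[0,0,0,0,0,0,0,0]}'
```

```text
time: 8.2
eef_pos: [0.459, -0.0594, 0.0741]
orientation: [[0.0, 0.101, -0.995], [0.0, -0.995, -0.101], [-1.0, -0.0, -0.0]]
contact_force: [-0.2, 2.9, 5.3]
gripper_width: -0.0004
```

```bash
python3 -m handwheel '{"dp":[[0.03,-0.3,0],[0.03,-0.3,0],[0.03,-0.3,0],[0.03,-0.3,0],[0.03,-0.3,0],[0.03,-0.3,0],[0.03,-0.3,0],[0.03,-0.3,0]],"spin":[0,0,0,0,0,0,0,0]}'
```

```text
time: 9.0
eef_pos: [0.461, -0.0837, 0.0736]
orientation: [[-0.001, 0.101, -0.995], [-0.0, -0.995, -0.101], [-1.0, 0.0, 0.001]]
contact_force: [0.2, 0.7, -0.5]
gripper_width: 0.0001
```

The force vanished at y' of about -42 mm, where z fell to 73.6 mm, so that is the notch and it agrees with the pictures. I'll centre in it and go down to just above the plate.

```bash
python3 -m handwheel '{"dp":[[0.03,-0.3,0],[0.04,-0.4,0],[0,0,0],[0,0,-0.1],[0,0,-0.15],[0,0,-0.2],[0,0,0],[0,0,0]],"spin":[0,0,0,0,0,0,0,0]}'
```

```text
time: 9.8
eef_pos: [0.4621, -0.0901, 0.0693]
orientation: [[-0.0, 0.101, -0.995], [-0.0, -0.995, -0.101], [-1.0, 0.0, 0.0]]
contact_force: [-0.7, 0.4, -0.0]
gripper_width: 0.0002
```

```bash
python3 -m handwheel '{"dp":[[0,0,-0.15],[0,0,-0.15],[0,0,-0.2],[0,0,-0.2],[0,0,-0.2],[0,0,-0.06],[0,0,0],[0,0,0]],"spin":[0,0,0,0,0,0,0,0]}'
```

```text
time: 10.6
eef_pos: [0.4624, -0.0901, 0.0601]
orientation: [[0.0, 0.101, -0.995], [-0.0, -0.995, -0.101], [-1.0, 0.0, -0.0]]
contact_force: [-2.0, 2.2, 5.4]
gripper_width: 0.0001
```

The plate is fully down: 8.0 mm of travel and 5.4 N. Now I withdraw up and towards the robot.

```bash
python3 -m handwheel '{"dp":[[0,0,0.8],[0,0,1.6],[-1,-0.1,1.5],[-2,-0.2,1.5],[-2,-0.2,2],[-2,-0.2,2],[-1.5,0,2],[0,0,1]],"spin":[0,0,0,0,0,0,0,0]}'
python3 - <<'E'
from cell import *
import cv2
a,b=[get_image(n)[:,:,::-1] for n in("top","side")]
cv2.imwrite("pics/j2.png",cv2.resize(cv2.hconcat([a,b]),(800,300),interpolation=cv2.INTER_AREA))
E
```

```text
time: 11.4
eef_pos: [0.3757, -0.0974, 0.1852]
orientation: [[0.002, 0.101, -0.995], [0.001, -0.995, -0.101], [-1.0, -0.0, -0.002]]
contact_force: [1.0, 0.2, -0.2]
gripper_width: -0.0
```

View pics/j2.png

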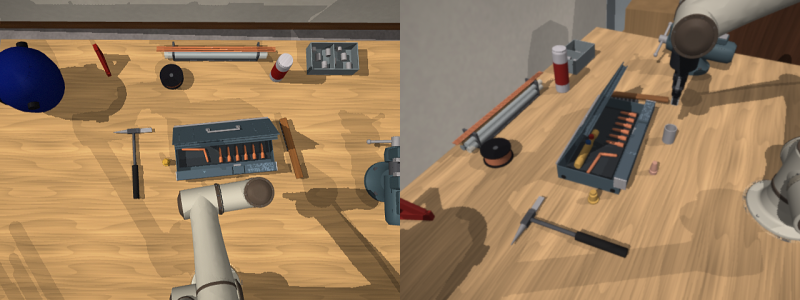

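The lid is swinging up and shows the tools inside, and the gripper is clear in front of the case. I'll wait for the lid to finish.

```bash
R='{}'; python3 -m handwheel '{"dp":[[0,0,1],[0,0,1],[0,0,0],[0,0,0],[0,0,0],[0,0,0],[0,0,0],[0,0,0]],"spin":[0,0,0,0,0,0,0,0]}'; python3 -m handwheel '{"dp":[[0,0,0],[0,0,0],[0,0,0],[0,0,0],[0,0,0],[0,0,0],[0,0,0],[0,0,0]],"spin":[0,0,0,0,0,0,0,0]}';python3 -m handwheel '{"dp":[[0,0,0],[0,0,0],[0,0,0],[0,0,0],[0,0,0],[0,0,0],[0,0,0],[0,0,0]],"spin":[0,0,0,0,0,0,0,0]}';python3 -m handwheel '{"dp":[[0,0,0],[0,0,0],[0,0,0],[0,0,0],[0,0,0],[0,0,0],[0,0,0],[0,0,0]],"spin":[0,0,0,0,0,0,0,0]}'
python3 - <<'E'
from cell import *
import cv2
a,b=[get_image(n)[:,:,::-1] for n in("top","side")]
cv2.imwrite("pics/j3.png",cv2.resize(cv2.hconcat([a[150:350,150:550],b[80:280,180:580]]),(800,200)))
cv2.imwrite("pics/j3s.png",b)
E
```

```text
time: 12.3
eef_pos: [0.377, -0.0972, 0.2036]
orientation: [[-0.0, 0.101, -0.995], [-0.0, -0.995, -0.101], [-1.0, -0.0, 0.0]]
contact_force: [-0.1, 0.9, 0.0]
gripper_width: -0.0001
time: 13.1
eef_pos: [0.3771, -0.0972, 0.2038]
orientation: [[0.0, 0.101, -0.995], [0.0, -0.995, -0.101], [-1.0, -0.0, -0.0]]
contact_force: [1.0, -0.7, -0.3]
gripper_width: 0.0001
time: 13.9
eef_pos: [0.3771, -0.0972, 0.2038]
orientation: [[0.0, 0.101, -0.995], [0.0, -0.995, -0.101], [-1.0, 0.0, -0.0]]
contact_force: [-0.5, 0.2, 0.7]
gripper_width: 0.0
time: 14.7
eef_pos: [0.3771, -0.0972, 0.2038]
orientation: [[0.0, 0.101, -0.995], [0.0, -0.995, -0.101], [-1.0, -0.0, -0.0]]
contact_force: [-0.6, 0.1, 0.1]
gripper_width: -0.0003
```

View pics/j3.png

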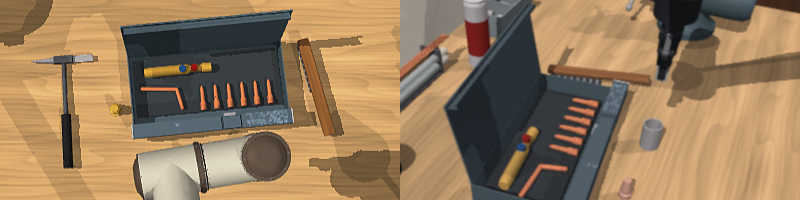

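View pics/j3s.png

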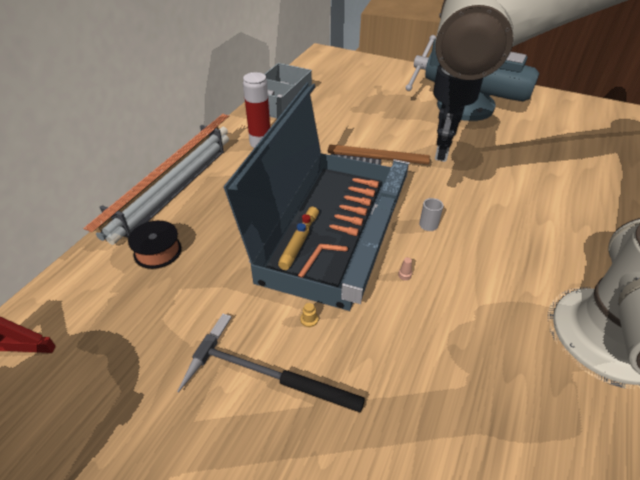

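The lid stands fully open. In the side view the cup (407,268), coupon (431,215), collet body (310,315), hammer and brush are at their starting pixels.

```bash
python3 -c "
from cell import *
print(close_job())"
```

```text
the job is handed in; nothing more can be done
None
```

The case is open and the job is handed in, at about 15 s of the 54 s allowed.

- **Finding the notch:** I ran the shut fingertips along the bar top from about 102 mm left of its middle, at about 5 N. The force dropped to zero at about 42 mm right of the middle. Both pictures had shown the notch centred about 49 mm right, so feel and sight agreed.
- **Opening the lid:** I centred in the notch and pushed the catch plate down to its stop, 8 mm at 5.4 N. I then lifted clear towards the robot, and the lid sprang up.
- **Last checks:** The pictures show the lid standing open. The cup, pipe piece, collet body, hammer and brush are where they stood at the start. The hand is in free air, with a force reading of about zero. I judged the lid angle from the pictures only and did not measure it. No check failed or disagreed.

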